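# Make up the seam-check sample: can end in its nest, clip held open around the batch card

### The job

Make up the seam-check sample for the inspector: lay the loose gold can end flat in the round nest of the white sample block (set it down, do not drop it in), then take the blue spring clip by its handle ends, squeeze it well open and hold it gaping around the free upright edge of the batch card, at about half its height, one jaw on each side and neither touching the card, so that the inspector can slip the result sheet in. Finish while still holding the clip open there; do not bump the card on the way, and leave the two cans and the seam gauge where they are.

Things in the scene. Friction and masses are not known exactly. Their poses are not given: they have to be found in the camera images.
- can_end: Loose gold round can end (lid), a disc 64 mm across and 6.5 mm thick (the lowest 2.5 mm bevelled in by 2 mm), 25 g nominal, lying flat on the table to one side of the sample block. Origin at the centre of its underside, z up.
- sample_block: White plastic plate 160 x 180 x 12 mm (x, y, z), fixed to the table, turned by up to 0.45 rad. Origin at the centre of its underside; its x axis points away from the robot at yaw 0, z up. It carries the round nest, on its -y half, and the upright batch card, on its +y half.
- nest (a point): Centre of the nest's floor (the plate's top, 12 mm above the table), at (-10, -45, 12) mm in the block's frame; axes as the block's. The nest is 68 mm across inside: two green curved walls 8 mm high and 7 mm thick on its +y and -y sides; its gaps towards the block's -x and +x are about 40 mm wide, for the fingers. The card stands 95 mm away on the +y side.
- card_edge (a point): Middle of the batch card's free upright edge, 58.5 mm above the table, at (-15, 50, 58.5) mm in the block's frame; axes as the block's: x runs from this edge into the card, y is the card's normal. Nothing stands in front (-x) of this edge or beside it above the 12 mm plate.
- batch_card: Stiff white and orange card, fixed upright: 3 mm thick (y), 90 mm long from its free edge (x), from 12 to 105 mm above the table. A steel post holds its far end; steel rails 10 mm high hold its foot from 28 mm behind the free edge on. Origin and axes as point card_edge.
- clip: Blue spring clip, two levers on a hinge pin, 60 g, lying on its side, jaws away from the robot: pin vertical, 26 mm tall. Origin on the pin at the underside; closed, x is its middle line towards the jaws, which end 47 mm ahead of the pin. The handles spread back (-x) to round beads, radius 5 mm, centred 44 mm behind the pin and 19 mm to each side (48 mm over both).
- clip_arm (a joint): Opening angle of the clip (rad), 0 closed. Squeezing the beads opens it: about 4 N at each to start, 10 N wide open. At 0.5 the beads measure 25 mm overall and lie 47 mm behind the pin, the jaw tips 41 mm ahead of it and 22 mm apart (gap about 42 mm x angle). Its stop is 0.55, 23 mm over the beads.
- jaw_a (a point): Inner face of one jaw's tip, 42 mm ahead of the hinge pin, half way up the clip's 26 mm; on the clip's +y side. The clip's frame turns with this lever.
- jaw_b (a point): The same on the other jaw, on the clip's -y side.
- can_orange: Bystander: empty open can with an orange band, 61 mm across, 36 mm tall. Origin at the centre of its underside.
- can_green: Bystander: empty open can with a green band, 61 mm across, 36 mm tall. Origin at the centre of its underside.
- seam_gauge: Bystander: dial gauge lying on its back, dial 54 mm across and 16 mm thick, its stem reaching 70 mm to the side (+y of its frame). Origin under the dial's centre.
Things that resemble listed ones, but are neither listed nor needed, are in the scene too. What is meant by the can_end is not pink, and is the smaller of those in its own colour. Of the things shaped like the clip, the blue one is meant.

How it is judged:
On the way, in this order (a step that is already met when the one before it is completed fails the run):
1. the can end lies flat in the nest, let go (horizontal distance between can_end and nest below 0.004 m and height (world z) of can_end below 0.0145 m and angle between can_end's own z axis and vertical below 0.06 rad and contact force between the fingers and can_end below 0.1 N and linear speed of can_end below 0.02 m/s), for 0.2 s.
2. the clip is off the table in the fingers, its jaws spread (height (world z) of clip above 0.015 m and value of joint clip_arm above 0.25 rad and contact force between the fingers and clip above 2 N), for 0.2 s.
At the end, for the whole second after the job is handed in: Fingers hold the clip open >= 0.3 rad, at rest, touching neither block nor card; jaw tips on either side of the card, >= 3.5 mm off its mid-plane, 4-40 mm past its free edge, within 30 mm of mid-height; can end flat on the nest floor, within 4 mm of its centre, untouched by the robot (value of joint clip_arm above 0.3 rad and ((y of jaw_a in the frame of card_edge above 0.0035 m and y of jaw_b in the frame of card_edge below -0.0035 m) or (y of jaw_b in the frame of card_edge above 0.0035 m and y of jaw_a in the frame of card_edge below -0.0035 m)) and x of jaw_a in the frame of card_edge between 0.004 and 0.04 m and x of jaw_b in the frame of card_edge between 0.004 and 0.04 m and z of jaw_a in the frame of card_edge between -0.03 and 0.03 m and z of jaw_b in the frame of card_edge between -0.03 and 0.03 m and contact force between the fingers and clip above 2 N and contact force between clip and sample_block below 0.2 N and linear speed of clip below 0.02 m/s and horizontal distance between can_end and nest below 0.004 m and height (world z) of can_end below 0.0145 m and angle between can_end's own z axis and vertical below 0.06 rad and contact force between the arm and can_end below 0.1 N); the arm keeps its last pose, push and grip.
It fails at once if the card is bumped (over 4 N) by the robot or the clip (contact force between any of clip, the arm, the fingers and batch_card above 4 N).
It fails at once if the can end is dropped into the nest (from more than about 13 mm) (linear speed of can_end above 0.5 m/s and horizontal distance between can_end and nest below 0.03 m and contact force between the fingers and can_end below 0.05 N).
It fails at once if a can or the seam gauge is displaced by more than 15 mm (distance of any of can_orange, can_green, seam_gauge from where it was at the start of the episode above 0.015 m).
It also fails if it takes over 58 s, if anything falls off the work surface, if the arm or the gripper's body presses on something with over 40 N, if the wrist force passes 120 N, or if a joint passes its speed limit or range.

### The arm

A 7-joint arm with a two-finger parallel gripper is mounted at the origin on the work surface. World frame = base frame: x ahead of the robot, y to its left, z up, the work surface at z = 0. Lengths are in m, angles in rad, forces in N, time in s.
With the tool pointing down it reaches from about 0.425 to 0.925 m from the base axis. Payload 6.8 kg.
Tool frame: the origin (TCP) lies on the front face of the gripper's body, between the roots of the fingers; the fingertips stand 73 mm ahead of it and the grasp point (between the pads) lies 54 mm ahead of it (env.nose_length is the distance from the TCP to the fingertips, in m); z points along the fingers, y is the line along which they close (so a half turn about z gives the same grasp; the last joint's range is limited). The gripper opens to 85 mm and grips with 20 to 120 N. Pads are 22 mm wide; open, the fingers measure 114 mm over their backs; the gripper's body (76 mm by 85 mm) begins 54 mm behind the grasp point. The pads swing forward as they close: fully open they stand 13 mm farther back than shut.
Start: joints at [1.124, 0.477, 0.022, 1.555, -0.011, 1.109, -0.083], TCP at [0.224, -0.637, 0.304] pointing down, gripper open.
Joint ranges: [-2.96, 2.96], [-0.34, 2.1], [-1.41, 1.46], [0.24, 2.44], [-1.37, 4.51], [0.17, 1.92], [-2.96, 2.96]. Speed limits (rad/s): [2.39, 2.39, 3.14, 3.14, 3.14, 3.14, 3.14].

### API

Orientations are given as a unit quaternion [w, x, y, z].
In Python, from cell import env, kin, camera, calibration, job gives the robot as it stands. The module is installed in compiled form; this text tells all that it offers. Calls block until the motion is done:
- env.reach(position, orientation): joint-space move of the TCP to a pose.
- env.movel(position, velocity=0.15, rot=None, stop_force=None): straight line of the TCP; rot=None keeps the orientation; velocity is the mean speed in m/s. With stop_force (N) it stops when the force on the tool has changed by that much, and returns True; else False.
- env.goto_joints(angles): joint-space move.
- env.grip(opening, f_grip=None): finger opening in m; f_grip is the grip in N (None keeps the last); returns when the fingers have stopped.
- env.dwell(seconds).
- kin.inverse_kinematics(position, orientation): joint angles nearest the present ones, or None.
- env.get_state(): the state.
- camera(name): name is "scene" or "top" or "wrist"; returns (picture, depth): 384x512x3 uint8, blue, green, red; 384x512 float32, m along the optical axis (not along the pixel's ray), 0 where there is no reading.
- calibration(name): a dict with "fx", "fy", "cx", "cy" (pixels), "rvec" (rotation vector, rad) and "tvec" (3), from world to camera coordinates, as OpenCV has them. Camera axes: x right, y down, z forward; pixel columns grow to the right and rows downward; lengths in m; the calibration is good to about 2 mm. A picture is of the moment at which its call begins: read the wrist's pose just before it. calibration takes no time and is no camera call; for the wrist camera it gives the pose at the moment of the call.
A pose or a line that the arm cannot do raises env.PlanningError and nothing moves.
- job.job_done(): hands the job in; it is judged then, once.
The state is a dict: "time": time; "qpos": joint angles; "joint_velocities": joint speeds; "joint_torque": joint torques, N m; "tcp_pos": TCP position; "orientation": TCP orientation; "force": force on the tool from outside, world axes, zero at the start; "torque": the same for the moment, N m; "opening": finger opening in m; "gripper_force": force on a finger pad.
Only numpy, scipy, OpenCV 4.12 (cv2) and the standard library are available. Lean on these libraries where they do the work, as an engineer would, in place of code of your own. Each camera call takes 0.05 s, during which the arm holds its last target. There are 200 camera calls.

## Working session

There is one attempt and no reset: what is moved stays moved. The work goes in short steps, each a Python script; the robot and the scene stay as the last script left them, time stands still between calls to the robot, and variables do not carry over. Pictures are saved under pics/ and viewed, at most 10 in all, crops included, and the job is handed in when it is done.

```bash
mkdir -p pics
python3 - <<'E'
from cell import env,camera,calibration
import cv2,numpy as np
for n in("scene","top"):
    p,d=camera(n); cv2.imwrite(f"pics/{n}0.png",p); np.savez(f"{n}0.npz",p=p,d=d,**{k:np.array(v) for k,v in calibration(n).items()})
a=cv2.imread("pics/scene0.png");b=cv2.imread("pics/top0.png")
print(calibration("top"),env.nose_length)
cv2.imwrite("pics/top0b.png",cv2.resize(b,(800,600),interpolation=cv2.INTER_CUBIC))
E
```

```text
{'fx': 382.82626980845384, 'fy': 382.82626980845384, 'cx': 258.822858277237, 'cy': 185.4933107458942, 'rvec': array([ 2.14491803, -2.13316819,  0.17622085]), 'tvec': array([-7.09076943e-04,  5.61133836e-01,  9.54902263e-01])} 0.0726
```

View pics/top0b.png

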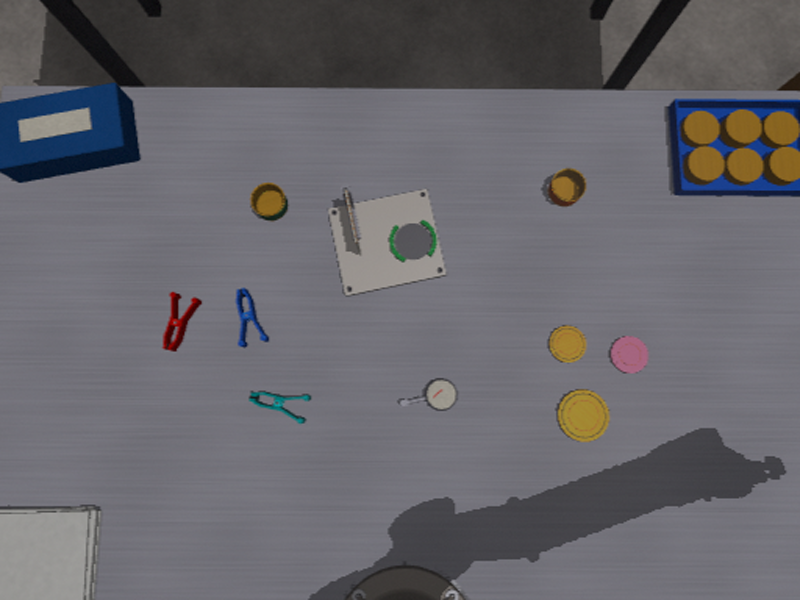

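View pics/scene0.png

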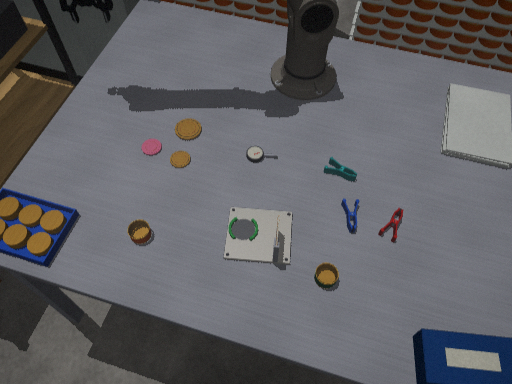

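Top view (800x600 px). Possible can ends: small gold (567,343), large gold (583,415), pink (629,354), plus the gold cans in the tray; I choose the small gold one. Possible clips: blue (250,318), red (180,322), teal (280,403); I choose the blue one. The block is at (387,243), with the nest at (412,241) and the card at (350,220). Next I get coarse positions and a close crop.

```bash
cat > h.py <<'E'
import numpy as np,cv2
from scipy.spatial.transform import Rotation as R
def C(c): return c["fx"],c["fy"],c["cx"],c["cy"],R.from_rotvec(np.array(c["rvec"]).ravel()).as_matrix(),np.array(c["tvec"]).ravel()
def unproj(uv,z,c):
    "pixels -> world points on plane of height z"
    fx,fy,cx,cy,Rm,t=C(c); uv=np.atleast_2d(uv).astype(float)
    r=np.c_[(uv[:,0]-cx)/fx,(uv[:,1]-cy)/fy,np.ones(len(uv))]@Rm; o=-Rm.T@t
    return o+r*((z-o[2])/r[:,2])[:,None]
def cloud(d,c):
    fx,fy,cx,cy,Rm,t=C(c); v,u=np.mgrid[:d.shape[0],:d.shape[1]]
    return (np.dstack([(u-cx)/fx*d,(v-cy)/fy*d,d])-t)@Rm
def proj(P,c):
    fx,fy,cx,cy,Rm,t=C(c); q=np.atleast_2d(P)@Rm.T+t
    return np.c_[fx*q[:,0]/q[:,2]+cx,fy*q[:,1]/q[:,2]+cy]
def down(yaw):
    "tool down; tool y axis at angle yaw+90deg.. x axis at yaw"
    return (R.from_euler('z',yaw)*R.from_euler('x',np.pi)).as_quat(scalar_first=True)
E
python3 - <<'E'
from h import *
from cell import env
f=np.load("top0.npz");p=f["p"];d=f["d"];s=.64
for n,u,z in[("end",(567,343),.0065),("clip",(250,318),.026),("nest",(412,241),.012),("gauge",(440,394),.016),("o",(567,187),.036),("g",(268,201),.036)]:
    print(n,unproj(np.array(u)*s,z,f)[0].round(3))
i=cv2.resize(p[140:290,80:430],None,fx=2.25,fy=2.25,interpolation=cv2.INTER_CUBIC)
cv2.imwrite("pics/crop1.png",i)
s=env.get_state();print(R.from_quat(s["orientation"],scalar_first=True).as_matrix().round(2),s["tcp_pos"],s["time"],s["opening"])
from cell import calibration
c=calibration("wrist");Rm=C(c)[4];print("cam",-Rm.T@C(c)[5],Rm.round(2),c["fx"],c["cx"],c["cy"])
E
```

```text
end [ 0.477 -0.277  0.006]
clip [0.515 0.263 0.026]
nest [ 0.653 -0.011  0.012]
gauge [ 0.39  -0.058  0.016]
o [ 0.745 -0.279  0.036]
g [0.717 0.239 0.036]
[[ 0.94  0.33 -0.  ]
 [ 0.33 -0.94  0.  ]
 [-0.   -0.   -1.  ]] [ 0.22417217 -0.636234    0.30302228] 0.1 0.08538850087507559
cam [ 0.28737546 -0.61394809  0.3732808 ] [[ 0.33 -0.94 -0.  ]
 [-0.91 -0.32  0.26]
 [-0.25 -0.09 -0.96]] 276.9770092136396 256.1542590278841 193.39384997606612
```

View pics/crop1.png

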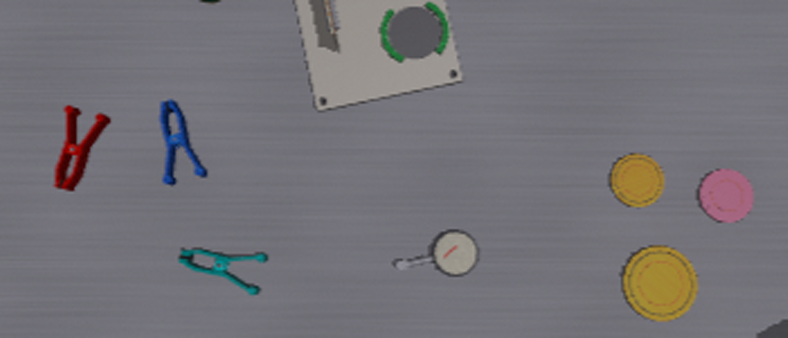

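Small gold end at crop (637,180), next to the larger gold (660,283) and pink (726,195) discs; blue clip at (175,140), jaws pointing up and away from the robot. The choices hold. Next I hover over the block and the lid with the same yaw.

Run:
```python
from h import *
from cell import env,kin,camera,calibration
for yaw in(.21+np.pi/2,.21-np.pi/2):
    for P in([.65,0,.3],[.477,-.277,.25],[.477,-.277,.075],[.653,-.011,.09]):
        q=kin.inverse_kinematics(P,down(yaw)); print(yaw,None if q is None else np.round(q,2))
yaw=.21-np.pi/2
if kin.inverse_kinematics([.65,0,.3],down(yaw)) is None or abs(kin.inverse_kinematics([.65,0,.3],down(yaw))[6])>2.6: yaw=.21+np.pi/2
print("yaw",yaw)
for n,P in(("blk",[.64,0.02,.28]),("end",[.477,-.277,.22])):
    env.reach(P,down(yaw)); env.dwell(.2)
    c=calibration("wrist"); p,d=camera("wrist"); np.savez(n+".npz",p=p,d=d,**c); cv2.imwrite(f"pics/{n}.png",p)
    print(env.get_state()["tcp_pos"],env.get_state()["time"])
cv2.imwrite("pics/both.png",cv2.resize(np.hstack([cv2.imread("pics/blk.png"),cv2.imread("pics/end.png")]),(800,300),interpolation=cv2.INTER_AREA))
```

```text
1.7807963267948965 [ 0.36  0.52 -0.64  1.59  0.33  1.15 -0.15]
1.7807963267948965 [ 0.76  0.37 -0.43  1.88  0.19  0.93  0.45]
1.7807963267948965 [ 0.69  0.62 -0.36  1.98  0.37  0.6   0.29]
1.7807963267948965 [ 0.33  0.77 -0.59  1.72  0.55  0.83 -0.3 ]
-1.3607963267948966 [-0.85  0.8   1.27  1.67 -0.79  1.29 -2.35]
-1.3607963267948966 [ 0.27  0.34  0.18  1.92 -0.08  0.89 -2.45]
-1.3607963267948966 [ 0.24  0.61  0.22  2.02 -0.25  0.54 -2.29]
-1.3607963267948966 [-0.18  0.7   0.14  1.76 -0.14  0.7  -2.89]
yaw -1.3607963267948966
[0.6399523  0.01943396 0.27999575] 3.0917
[ 0.47776148 -0.27629807  0.21999079] 4.6417
```

View pics/both.png

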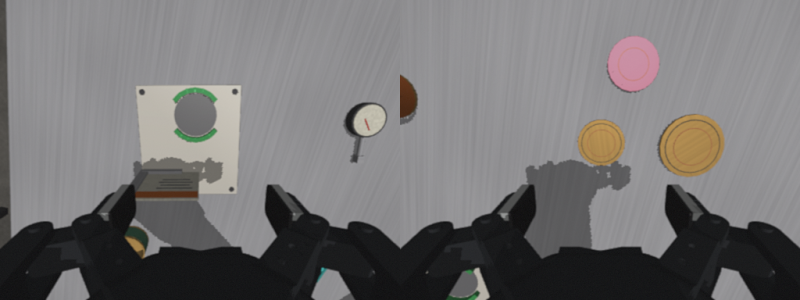

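Left half: plate with corners (136,85), (240,85), (238,193), nest at (195,115), card at (167,185). Right half: the small gold lid is at (601,142). Now I fit both.

```bash
cat >> h.py <<'E'
from scipy.optimize import least_squares
def circ(X,r=None):
    "robust circle fit -> x,y,r"
    x0=np.r_[X[:,:2].mean(0),r or .03]
    return least_squares(lambda a:np.hypot(X[:,0]-a[0],X[:,1]-a[1])-a[2],x0,loss="soft_l1",f_scale=.0005).x
def big(m):
    m=cv2.morphologyEx(m.astype(np.uint8),cv2.MORPH_OPEN,np.ones((3,3)))
    return sorted([k[:,0] for k in cv2.findContours(m,0,1)[0] if cv2.contourArea(k)>60],key=cv2.contourArea)
def hsv(p,lo,hi): return cv2.inRange(cv2.cvtColor(p,cv2.COLOR_BGR2HSV),lo,hi)
def lid(f):
    return [circ(unproj(k,.0065,f)).round(4) for k in big(hsv(f["p"],(12,90,60),(32,255,255)))if len(k)>15]
def block(f,nest0=None):
    p=f["p"]; g=hsv(p,(40,90,40),(90,255,255)); 
    P=np.vstack([unproj(k,.020,f) for k in big(g)]); 
    P=P[np.hypot(*(P[:,:2]-nest0).T)<.06]
    # outer rim of the walls, radius 41 mm at z=20 mm
    for _ in range(4):
        c=circ(P,.041)[:2] if _ else np.array(nest0)
        rr=np.hypot(*(P[:,:2]-c).T); P=P[rr>.036] if _ else P
    c=least_squares(lambda a:np.hypot(P[:,0]-a[0],P[:,1]-a[1])-.041,c,loss="soft_l1",f_scale=.0005).x
    w=((hsv(p,(0,0,120),(180,40,255))>0)).astype(np.uint8)
    return c,len(P),w
E
python3 - <<'E'
from h import *
e=np.load("end.npz");b=np.load("blk.npz");t=np.load("top0.npz")
print("lid wrist",lid(e));print("lid top",[x for x in lid(t)])
for f in(b,t):
    c,n,w=block(f,[.655,-.012]); print("nest",c.round(4),n)
    k=big((f["p"].min(2)>120)&(np.abs(cloud(f["d"],f)[:,:,2]-.012)<.008)&(np.hypot(*(cloud(f["d"],f)[:,:,:2]-[.66,.03]).transpose(2,0,1))<.16))[-1]
    W=unproj(k,.012,f)[:,:2]
    # fit lines to x=-80 and y=-90 edges, given nest
    def res(a,sel=False):
        u=np.array([np.cos(a[0]),np.sin(a[0])]);v=np.array([-u[1],u[0]])
        q=W-c; return q@u+a[1],q@v+a[2],q@u,q@v
    a=np.array([.21,.070,.045])
    for _ in range(5):
        r1,r2,X,Y=res(a); i=(abs(r1)<.006)&(Y>-.04)&(Y<.12); j=(abs(r2)<.006)&(X>-.06)&(X<.08)
        a=least_squares(lambda a:np.r_[res(a)[0][i],res(a)[1][j]],a,loss="soft_l1",f_scale=.0005).x
    print("yaw,dx,dy",a.round(4),i.sum(),j.sum())
E
```

```text
lid wrist [array([ 0.477 , -0.2767,  0.031 ]), array([ 0.3566, -0.2977,  0.0429])]
lid top [array([ 0.7561, -0.2838,  0.0248]), array([0.7282, 0.2471, 0.0284]), array([ 0.803 , -0.6841,  0.0307]), array([ 0.8713, -0.6825,  0.0315]), array([ 0.8739, -0.6131,  0.0321]), array([ 0.4763, -0.2768,  0.0307]), array([ 0.3563, -0.2989,  0.0423]), array([ 0.8308, -0.5651,  0.0595])]
nest [ 0.6548 -0.0102] 120
yaw,dx,dy [0.2105 0.0701 0.0443] 132 124Traceback (most recent call last):
  File "<stdin>", line 5, in <module>
  File "h.py", line 31, in block
    P=np.vstack([unproj(k,.020,f) for k in big(g)]);
    return _nx.concatenate(arrs, 0, dtype=dtype, casting=casting)
           ~~~~~~~~~~~~~~~^^^^^^^^^^^^^^^^^^^^^^^^^^^^^^^^^^^^^^^
ValueError: need at least one array to concatenate
```

Run:
```python
from h import *
from cell import env,kin
yaw=.2105+np.pi/2; L=np.array([.4768,-.2767])
env.grip(.071,20); print("op",env.get_state()["opening"],env.get_state()["time"])
env.reach([*L,.15],down(yaw)); 
env.movel([*L,.090],.2)
print("stop",env.movel([*L,.060],.03,stop_force=3)); s=env.get_state(); z=s["tcp_pos"][2]; print(s["tcp_pos"],s["force"],s["time"])
env.movel([*L,z+.0032],.05)
env.grip(.05,20); s=env.get_state(); print("grip",s["opening"],s["gripper_force"],s["force"],s["tcp_pos"])
env.movel([*L,z+.05],.15); s=env.get_state(); print(s["opening"],s["gripper_force"],s["force"],s["time"],s["qpos"])
print("zt",z)
```

```text
op 0.07067407504313901 4.9417
stop True
[ 0.47664884 -0.27662403  0.06468886] [-1.34456923 -0.16896634  6.72877161] 7.9167
grip 0.06205619449208145 20.925003052689135 [-1.54012834  0.64174964  4.68408281] [ 0.47678452 -0.27664738  0.06806005]
0.0620692232935037 21.990895445924252 [ 0.0396578  -0.45581099 -0.91271617] 8.875 [ 0.98541346  0.65293587 -0.74800807  1.95365128  0.62658235  0.78249162
  0.0854954 ]
zt 0.06468886300899325
```

Run:
```python
from h import *
from cell import env,camera,calibration
yaw=.2105+np.pi/2; N=np.array([.6546,-.0105])
env.movel([.4768,-.2767,.15],.2)
env.reach([*N,.14],down(yaw))
env.movel([*N,.092],.12); env.dwell(.2)
print("stop",env.movel([*N,.0795],.02,stop_force=2.5)); s=env.get_state(); z=s["tcp_pos"][2]; print(s["tcp_pos"],s["force"],s["opening"],s["time"])
```

```text
stop True
[ 0.65439773 -0.01053161  0.08014484] [-0.05358149 -0.63514461  4.92951322] 0.06203797320276548 11.7417
```

Run:
```python
from h import *
from cell import env,camera,calibration
N=np.array([.6546,-.0105])
env.grip(.076); env.dwell(.3)
env.movel([*N,.11],.06); env.movel([*N,.20],.2)
env.grip(.085)
def shot(n):
    c=calibration("wrist"); p,d=camera("wrist"); np.savez(n+".npz",p=p,d=d,**c); cv2.imwrite(f"pics/{n}.png",p); return np.load(n+".npz")
f=shot("place"); 
for k in big(hsv(f["p"],(12,90,60),(32,255,255))):
    if len(k)>15: print(circ(unproj(k,.0185,f)).round(4),"at .0185")
X=cloud(f["d"],f); m=np.hypot(*(X[:,:,:2]-N).transpose(2,0,1))<.028
A=X[m]; co=np.linalg.lstsq(np.c_[A[:,:2]-N,np.ones(len(A))],A[:,2],rcond=None)[0]; print("plane tilt,z",co,len(A))
# clip view
env.reach([.50,.265,.20],down(.2)); env.dwell(.2); shot("clip"); print(env.get_state()["time"],env.get_state()["qpos"])
cv2.imwrite("pics/both2.png",cv2.resize(np.hstack([cv2.imread("pics/place.png"),cv2.imread("pics/clip.png")]),(800,300),interpolation=cv2.INTER_AREA))
```

```text
[ 0.6542 -0.0109  0.0315] at .0185
plane tilt,z [-1.17531319  5.36501582  0.11418503] 15134
15.8417 [-0.18791163  0.47371272 -0.52306871  1.88559209  0.30493868  0.86164757
 -2.23568099]
```

View pics/both2.png

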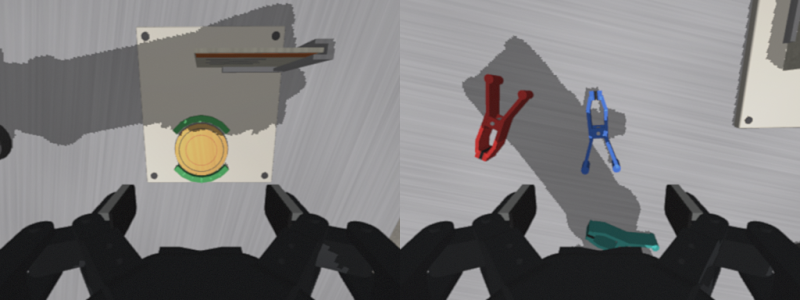

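Left half: the lid lies at (201,150) between the green walls, about 1 mm off the measured nest centre. Right half: blue clip with jaws up at (597,92), beads at (586,170) and (615,168), red clip at (500,115), teal clip at (620,235). Now I zoom in on the clip with its height data.

Run:
```python
from h import *
f=np.load("clip.npz");p=f["p"];X=cloud(f["d"],f)
m=hsv(p,(105,120,40),(125,255,255))
k=big(m)[-1]; x,y,w,h=cv2.boundingRect(k); print(x,y,w,h)
# print height along mask and lowest rows (beads)
Z=X[:,:,2]*1000
mm=np.zeros_like(m);cv2.drawContours(mm,[k],-1,1,-1);mm&=(m>0)
print("z pct",np.percentile(Z[mm>0],[5,25,50,75,95]).round(1))
for v in range(y,y+h,4):
    us=np.where(mm[v])[0]; print(v,[(int(s[0]),int(s[-1]),round(float(np.median(Z[v,s])),1)) for s in np.split(us,np.where(np.diff(us)>1)[0]+1) if len(s)])
np.save("clipmask.npy",mm)
for n,lo,hi in(("red",(0,120,40),(8,255,255)),("teal",(80,90,40),(98,255,255))):
    q=big(hsv(p,lo,hi))[-1]; W=unproj(q,.02,f); print(n,W.min(0).round(3),W.max(0).round(3))
i=cv2.resize(p[y-15:y+h+15,x-30:x+w+30],None,fx=5,fy=5,interpolation=cv2.INTER_CUBIC)[:600]
cv2.imwrite("pics/clipc.png",i)
```

```text
232 116 50 107
z pct [10.6 25.6 26.2 26.7 27.4]
116 [(253, 257, 26.6)]
120 [(242, 248, 26.8), (252, 257, 26.5)]
124 [(242, 248, 26.3), (253, 259, 26.4)]
128 [(241, 245, 26.3), (257, 260, 26.2)]
132 [(240, 244, 26.1), (259, 262, 26.3)]
136 [(239, 243, 26.5), (260, 263, 27.6)]
140 [(238, 243, 25.6), (261, 265, 26.1)]
144 [(239, 243, 25.8), (261, 265, 25.2)]
148 [(239, 243, 25.9), (261, 265, 26.7)]
152 [(240, 244, 26.1), (261, 265, 26.0)]
156 [(240, 244, 26.4), (262, 265, 26.4)]
160 [(241, 245, 25.9), (256, 265, 4.2)]
164 [(241, 265, 26.0)]
168 [(242, 252, 25.9), (255, 265, 25.7)]
172 [(242, 250, 26.3), (256, 265, 26.1)]
176 [(242, 253, 26.3), (260, 265, 26.4)]
180 [(243, 245, 25.8), (263, 266, 26.0)]
184 [(242, 244, 26.8), (264, 268, 26.6)]
188 [(241, 244, 26.2), (266, 270, 26.2)]
192 [(240, 242, 27.2), (267, 271, 26.2)]
196 [(239, 241, 26.9), (269, 273, 26.3)]
200 [(238, 240, 26.5), (271, 275, 25.7)]
204 [(237, 239, 26.7), (272, 277, 26.4)]
208 [(235, 241, 25.9), (272, 279, 26.4)]
212 [(234, 241, 24.5), (273, 280, 26.0)]
216 [(232, 241, 26.1), (273, 281, 26.3)]
220 [(233, 240, 26.4)]
red [0.46  0.355 0.02 ] [0.56  0.412 0.02 ]
teal [0.363 0.159 0.02 ] [0.404 0.261 0.02 ]
```

View pics/clipc.png

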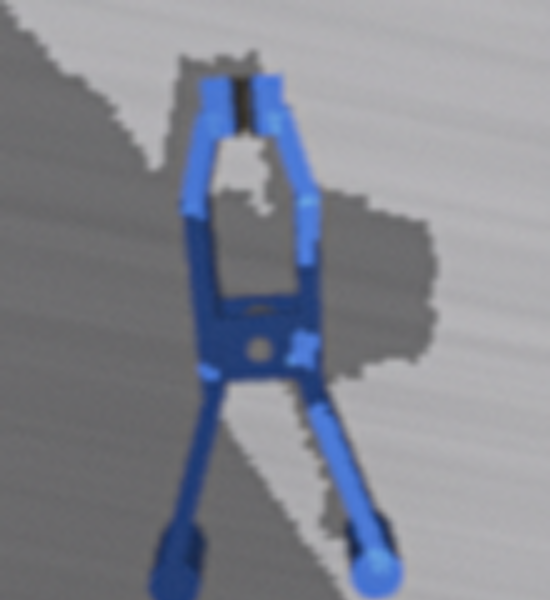

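The zoom shows the pin at crop (260,349), bead tops at about (175,582) and (377,573), and the jaw split at (241,80). The beads are upright cylinders up to 26 mm.

Run:
```python
from h import *
from cell import kin,env
f=np.load("clip.npz"); o=np.array([202,101])
pts={"pin":(260,349),"bl":(175,582),"br":(376,573),"jaw":(241,77)}
W={k:unproj(np.array(v)/5+o-.4,.026,f)[0][:2] for k,v in pts.items()}
print({k:v.round(4) for k,v in W.items()})
mid=(W["bl"]+W["br"])/2
a=np.arctan2(*(W["jaw"]-W["pin"])[::-1]);b=np.arctan2(*(W["pin"]-mid)[::-1]);c=np.arctan2(*(W["jaw"]-mid)[::-1]);print("yaw",a,b,c)
print("len jaw",np.linalg.norm(W["jaw"]-W["pin"]),"bead",np.linalg.norm(mid-W["pin"]),"spread",np.linalg.norm(W["bl"]-W["br"]))
# block-frame to world for card_edge and IK candidates
y=.2105; Rb=np.array([[np.cos(y),-np.sin(y)],[np.sin(y),np.cos(y)]]); O=np.array([.6546,-.0105])-Rb@[-.010,-.045]
E=O+Rb@[-.015,.05]; print("block",O,"edge",E)
q0=env.get_state()["qpos"]
T=O+Rb@[-.015-.06-.02,.05]
for P,yw in(([*mid,.07],c),([*mid,.15],c),([*mid,.07],c+np.pi),([*T,.10],y),([*T,.10],y+np.pi)):
    for s in(-1,0,1): 
        pass
    q=kin.inverse_kinematics(P,down(yw)); print(P,round(yw,2),None if q is None else np.round(q,2))
```

```text
{'pin': array([0.5207, 0.2711]), 'bl': array([0.4741, 0.2781]), 'br': array([0.4833, 0.2416]), 'jaw': array([0.566 , 0.2834])}
yaw 0.264581666425278 0.2622072896485138 0.26344054767395425
len jaw 0.04693178587491859 bead 0.04342541604671574 spread 0.03763792200540144
block [0.65497657 0.03559618] edge [0.62986022 0.08135828]
[np.float64(0.47871132359421076), np.float64(0.2598835949288532), 0.07] 0.26 [-0.27  0.64 -0.44  2.    0.46  0.6  -2.33]
[np.float64(0.47871132359421076), np.float64(0.2598835949288532), 0.15] 0.26 [-0.21  0.52 -0.51  1.97  0.36  0.75 -2.24]
[np.float64(0.47871132359421076), np.float64(0.2598835949288532), 0.07] 3.41 [ 0.24  1.   -1.2   1.97  1.11  1.06  0.34]
[np.float64(0.551626097708968), np.float64(0.06464236785567118), 0.1] 0.21 [ 0.1   0.6  -0.43  1.96  0.39  0.66 -1.93]
[np.float64(0.551626097708968), np.float64(0.06464236785567118), 0.1] 3.35 [ 0.61  0.94 -1.2   1.93  1.03  1.06  0.73]
```

Run:
```python
from h import *
from cell import env,camera,calibration
y=.2634; pin=np.array([.5207,.2711]); G=pin-.0455*np.array([np.cos(y),np.sin(y)])
env.grip(.064,30)
env.reach([*G,.13],down(y)); 
print("st",env.movel([*G,.0745],.08,stop_force=4),env.get_state()["tcp_pos"],env.get_state()["force"])
env.grip(.020,30); s=env.get_state(); print(s["opening"],s["gripper_force"],s["force"],s["time"])
env.movel([*G,.12],.08); env.dwell(.25); s=env.get_state(); print(s["opening"],s["gripper_force"],s["force"],s["tcp_pos"],s["time"])
c=calibration("wrist"); p,d=camera("wrist"); np.savez("held.npz",p=p,d=d,**c); cv2.imwrite("pics/held.png",p)
```

```text
st False [0.47684728 0.25948619 0.07458589] [-0.04207254 -0.40322563 -0.51742371]
0.020951848108904898 28.763675093650818 [-2.90897876 -1.18345407 14.39478174] 17.9
0.02100643416859791 29.345503449440002 [-0.56669761 -0.28764625 -0.38192277] [0.47652406 0.2591414  0.11954199] 18.8667
```

View pics/held.png

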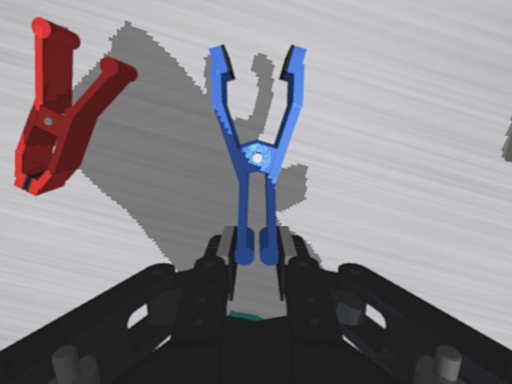

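The clip is held open: pin at (258,157), jaw tips at (219,48) and (300,48), beads between the pads at (245,245) and (269,245). Next I measure the held pose.

Run:
```python
from h import *
f=np.load("held.npz");X=cloud(f["d"],f);m=hsv(f["p"],(105,120,40),(125,255,255))>0
g=np.array([.47652,.25914]);y=.2634
def loc(P): q=np.asarray(P)[...,:2]-g; return np.stack([q@[np.cos(y),np.sin(y)],q@[-np.sin(y),np.cos(y)]],-1)
A=X[m&(X[:,:,2]>.02)&(X[:,:,2]<.1)]; l=loc(A)
for a in range(-10,100,10):
    s=(l[:,0]>a/1e3)&(l[:,0]<(a+10)/1e3)
    if s.sum(): print(a,"z95",np.percentile(A[s,2],90).round(4),"y range",(l[s,1].min()*1e3).round(1),(l[s,1].max()*1e3).round(1))
zt=np.percentile(A[:,2],85);print("zt",zt)
for n,u in(("pin",(258,157)),("tipLout",(211,50)),("tipLin",(229,47)),("tipRin",(291,47)),("tipRout",(306,49))):
    print(n,(loc(unproj(u,.071,f)[0])*1e3).round(1))
```

```text
-10 z95 0.0695 y range -10.4 10.6
0 z95 0.0696 y range -10.5 10.6
10 z95 0.0696 y range -10.6 8.8
20 z95 0.0696 y range -8.7 8.6
30 z95 0.0695 y range -8.4 8.1
40 z95 0.0692 y range -11.3 11.3
50 z95 0.0691 y range -14.5 14.0
60 z95 0.0691 y range -17.9 17.4
70 z95 0.0691 y range -19.0 18.7
80 z95 0.069 y range -18.9 18.6
90 z95 0.0691 y range -19.5 19.0
zt 0.06914438610046647
pin [50.5 -0.6]
tipLout [92.2 17.7]
tipLin [93.2 10.7]
tipRin [ 93.2 -13.4]
tipRout [ 92.5 -19.2]
```

Run:
```python
from h import *
from cell import env,camera,calibration
y=.2105; u=np.array([np.cos(y),np.sin(y)]); E=np.array([.62986,.08136])
env.movel([*(E-.132*u),.122],.12,rot=down(y)); env.dwell(.2)
s=env.get_state(); print(s["tcp_pos"],s["opening"],s["gripper_force"],s["time"])
c=calibration("wrist"); p,d=camera("wrist"); np.savez("pre.npz",p=p,d=d,**c); cv2.imwrite("pics/pre.png",p)
f=np.load("pre.npz");X=cloud(d,f); g=s["tcp_pos"][:2]
q=X[:,:,:2]-E; a=q@u; b=q@np.array([-u[1],u[0]])
card=(X[:,:,2]>.09)&(X[:,:,2]<.108)&(abs(b)<.02)&(a>-.01)&(a<.06)
print("card y med/range",np.percentile(b[card],[5,50,95]).round(4),"x min",np.percentile(a[card],[1,5]).round(4),card.sum())
m=(hsv(p,(105,120,40),(125,255,255))>0)&(X[:,:,2]>.05)&(X[:,:,2]<.09)
for r in((-.06,-.045),(-.1,-.09),(-.14,-.12)):
    k=m&(a>r[0])&(a<r[1]); print(r,b[k].min(),b[k].max())
print("tip",a[m].max())
```

```text
[0.50071697 0.05417789 0.12197752] 0.020783884045784733 29.343804717063904 20.9917Traceback (most recent call last):
  File "<stdin>", line 10, in <module>
    return _quantile_unchecked(
        a, q, axis, out, overwrite_input, method, keepdims, weights)
    return _ureduce(a,
                    func=_quantile_ureduce_func,
    ...<5 lines>...
                    overwrite_input=overwrite_input,
                    method=method)
    r = func(a, **kwargs)
    result = _quantile(arr,
                       quantiles=q,
    ...<2 lines>...
                       out=out,
                       weights=wgt)
    slices_having_nans = np.isnan(arr[-1, ...])
                                  ~~~^^^^^^^^^
IndexError: index -1 is out of bounds for axis 0 with size 0
```

View pics/pre.png

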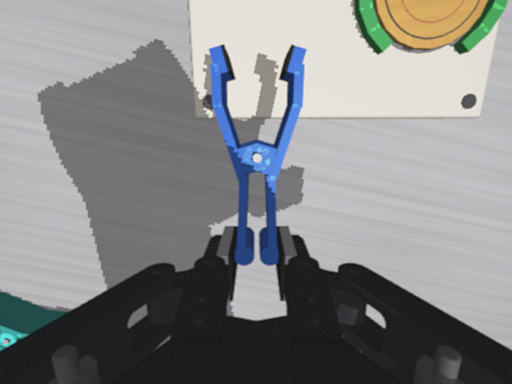

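The clip points straight ahead at the plate with the lid in its nest at the top right (430,20); the card is just out of view. I cross-check the card's position from the earlier views.

Run:
```python
from h import *
y=.2105; u=np.array([np.cos(y),np.sin(y)]); v=np.array([-u[1],u[0]]); E=np.array([.62986,.08136])
for n in("blk","place","top0"):
    f=np.load(n+".npz");X=cloud(f["d"],f);q=X[:,:,:2]-E;a=q@u;b=q@v
    k=(X[:,:,2]>.04)&(X[:,:,2]<.102)&(abs(b)<.02)&(a>-.02)&(a<.08)
    t=(X[:,:,2]>.102)&(X[:,:,2]<.108)&(abs(b)<.02)&(a>-.02)&(a<.08)
    for w in(k,t):
        if w.sum()>5: print(n,w.sum(),"y",np.percentile(b[w],[5,50,95]).round(4),"x",np.percentile(a[w],[1,5]).round(4))
        if w.sum()>50: print("  slope",np.polyfit(a[w],b[w],1).round(4))
f=np.load("pre.npz");p=f["p"];X=cloud(f["d"],f);q=X[:,:,:2]-E;a=q@u;b=q@v
m=(hsv(p,(105,120,40),(125,255,255))>0)&(X[:,:,2]>.05)&(X[:,:,2]<.09)
for r in((-.06,-.045),(-.1,-.09),(-.14,-.12)):
    k=m&(a>r[0])&(a<r[1]); print(r,b[k].min().round(4),b[k].max().round(4))
print("tip",a[m].max())
```

```text
blk 1778 y [-0.002  -0.0014 -0.0009] x [-0.0005  0.003 ]
  slope [ 0.0027 -0.0015]
blk 358 y [-0.0019 -0.0008  0.0013] x [-0.0002  0.0022]
  slope [-0.0003 -0.0005]
place 1658 y [-0.0019 -0.0016 -0.0013] x [0.0004 0.0037]
  slope [ 0.0027 -0.0017]
place 1111 y [-0.0017 -0.0003  0.0015] x [0.0007 0.004 ]
  slope [ 0.0033 -0.0004]
top0 27 y [-0.0015 -0.0012  0.0022] x [-0.0015 -0.0013]
top0 38 y [-0.0013  0.0002  0.0016] x [-0.0009  0.0026]
(-0.06, -0.045) -0.0185 0.0191
(-0.1, -0.09) -0.0082 0.0092
(-0.14, -0.12) -0.01 0.011
tip -0.03742864512300175
```

The card lies within 0.3 mm of the prediction and the clip is centred on it. I move in.

Run:
```python
from h import *
from cell import env,camera,calibration
y=.2105; u=np.array([np.cos(y),np.sin(y)]); v=np.array([-u[1],u[0]]); E=np.array([.62986,.08136])
print(env.movel([*(E-.071*u),.122],.04,stop_force=2.5)); env.dwell(.5)
s=env.get_state(); print(s["tcp_pos"],(s["tcp_pos"][:2]-E)@u,(s["tcp_pos"][:2]-E)@v,s["force"],s["opening"],s["gripper_force"],s["time"])
p,d=camera("wrist"); cv2.imwrite("pics/fin.png",p)
```

```text
False
[0.56042977 0.06651751 0.12202612] -0.07099898854999732 -7.496549990859344e-06 [ 0.33652307 -0.35577144 -0.41339395] 0.020881319490074605 29.3443500995636 23.2167
```

View pics/fin.png

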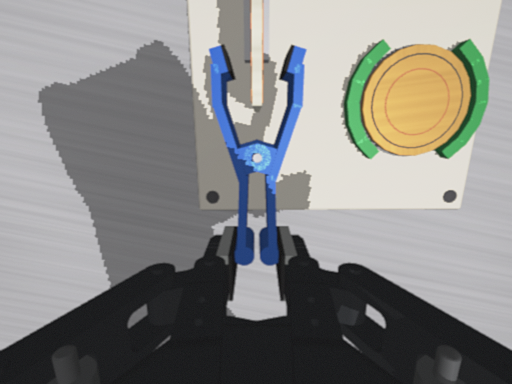

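The card's free edge (257,105) stands midway between the open jaws (222,65) and (296,65), touching neither. The lid at (418,100) lies flat in the nest. I hand in the job.

```bash
python3 -c "
from cell import job; print(job.job_done())"
```

```text
the job is handed in; nothing more can be done
None
```

I handed the job in at about 23 s: the gold can end lies flat in the nest, within about 1 mm of its centre, and the blue clip is held wide open around the card's free edge without touching it; no verdict was returned.

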